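# Brace a ribbed jar and unscrew its cap

## Robot

A 7-joint arm with a two-finger parallel gripper is mounted at the origin on a cart in front of the work surface, level with it; the furniture and walls round the work are solid. World frame = base frame: x ahead of the robot, y to its left, z up, the work surface at z = 0. Lengths are in mm, angles in rad, forces in N, time in s.
With the tool pointing down it reaches from about 400 to 875 mm from the base axis. Payload 4.4 kg.
Tool frame: the origin (TCP) lies on the centre line of the jaws, within the pads' length; the fingertips stand 11 mm ahead of it and the grasp point (between the pads) lies 8 mm behind it (ctrl.tips_ahead is the distance from the TCP to the fingertips, in mm); z points along the fingers, y is the line along which they close (so a half turn about z gives the same grasp; the last joint's range is limited). The gripper opens to 85 mm and grips with 20 to 120 N. Pads are 22 mm wide; open, the fingers measure 114 mm over their backs; the gripper's body (76 mm by 85 mm) begins 54 mm behind the grasp point. The pads swing forward as they close: fully open they stand 13 mm farther back than shut.
Start: joints at [-1.341, 0.628, 0.038, 1.517, -0.027, 0.996, -0.02], TCP at [189.454, 621.791, 242.313] pointing down, gripper open.
Joint ranges: [-3.06, 3.06], [-0.37, 2.12], [-1.25, 1.32], [0.18, 2.47], [-1.1, 4.24], [0.23, 1.98], [-2.94, 2.94]. Speed limits (rad/s): [2.57, 2.57, 3.14, 3.14, 3.14, 3.14, 3.14].

## Interface

Orientations are given as [roll, pitch, yaw] about the fixed x, y, z axes, in that order (R = Rz(yaw) Ry(pitch) Rx(roll)).
In Python, from cell import ctrl, eyes, job gives the robot as it stands. The module is installed in compiled form; this text tells all that it offers.
- The arm moves only by the tool carry_out, never from a script. Its argument "moves" is a list of rows, each an object of numbers: "tx", "ty", "tz": the shift along the tool's x, y, z as a fraction of full scale; "twist": the turn about the tool's z as a fraction of full scale; "fingers": the opening, from 0 (shut) to 1 (fully open). In form: [{"tx": .., "ty": .., "tz": .., "twist": .., "fingers": ..}, ...]. A call has 1 to 12 rows; each row shifts and turns the commanded pose from where the row before left it, along the tool's axes as they then stand; what a row does not reach is not made up. Full scale, the value 1, is 0.3 m for a shift and pi rad for a turn. A row lasts 1/8 s, in which the tool goes at most 62.5 mm and 10.7 degrees, less where a joint would pass 70% of its speed; a pose out of reach is approached as far as the arm can. A call with a number of a shift or a turn outside -1 to 1 is refused whole. A call with a gripper value outside its range is refused whole. The fingers move at their own pace and stop on an object; the grip force is fixed at half the most. Time passes only in rows, so rows that do not move let the fingers close. It gives the time, the measured TCP pose, the force, the opening and the grip force at its end, in the units of the state.
- ctrl.read_state(): the state, without advancing time (a new reading comes with each control period).
- eyes.get_image(name): name is "scene" or "top" or "wrist"; returns a dict with "color" (384x512x3 uint8, blue, green, red), "fovy" (degrees; the focal length in pixels is half the picture's height over the tangent of half this angle, whatever the lens; pixels are square), "cx", "cy" (the principal point, pixels), "world_from_camera" (4x4, takes a point from camera to world coordinates). Camera axes: x right, y up, looking along -z (the intrinsics and any distortion apply to the point x, -y, -z); pixel columns grow to the right and rows downward; lengths in mm; the calibration is good to about 2 mm. The wrist camera is an equidistant fisheye: a pixel r from the principal point sees the ray r / f radians off the axis. A picture is of the moment at which its call begins. There is no depth.
- job.finish_job(): hands the job in; it is judged then, once.
The state is a dict: "clock": time; "qpos": joint angles; "qd": joint speeds; "tau": joint torques, N m; "eef_pos": TCP position; "tool_rot": TCP orientation; "force": force on the tool from outside, world axes, zero at the start; "torque": the same for the moment, N m; "width": finger opening in mm; "gripper_force": force on a finger pad.
Only numpy, scipy, OpenCV 4.12 (cv2) and the standard library are available. Lean on these libraries where they do the work, as an engineer would, in place of code of your own. Each camera call takes 0.05 s, during which the arm holds its last target. There are 200 camera calls.

## Task

Take the capped white stoneware jar from the chopping board and set it fully down in the round wooden jar brace, turned so that the rib on its side goes into the brace's keyway. Then unscrew the tight cap anticlockwise, a good quarter turn, until its threads let go, without lifting the jar out of the brace, and lift it a few centimetres straight up. Finish while holding the cap level just above the open jar (do not put it down or let go), and leave the other things where they stand.

Things in the scene. Friction and masses are not known exactly. Their poses are not given: they have to be found in the camera images.
- jar: White stoneware jar, 0.3 to 0.45 kg, capped, upright on the chopping board (board top 20 mm above the worktop). Origin: centre of underside, z up. Round body 52 mm wide up to 62 mm height, foot edge bevelled 3 mm; 38 mm neck from 70 mm to the rim at 88 mm, two thread ledges on it.
- jar_rib (a point): Outer face of the jar's one upright rib, 30 mm above the underside, 32 mm from the axis on the jar's +x side. The rib is 7 mm wide, stands 6 mm out of the body and runs from 3 to 58 mm height.
- cap: Dark steel screw cap, 0.07 kg, 56 mm wide, 21 mm high, finely ribbed skirt. Origin: centre of the skirt's LOWER edge, z up; closed, it lies 72 mm above the jar's origin. Stiff to turn (to 0.4 N m, from a sprung seal that pushes cap and jar apart with 10 N): grip with 40 N or more. The closed jar can be carried by cap or body.
- cap_ridge (a point): Outer end of a raised ridge on the cap's flat top, 25 mm out along the cap's +x. Closed, the ridge is 0.51 to 0.65 rad anticlockwise (from above) of the jar's rib (+x). Turned anticlockwise, the threads let go when that angle is about 1.65 rad; a hard stop (do not force) comes at about 2.7 rad. So turn a good quarter, to about 2.15 rad, then lift.
- jar_brace: Round pale wooden block, 108 to 114 mm wide, 32 mm high, fixed on the worktop right of the chopping board. Origin: centre of underside. Pocket 57 mm in diameter, 22 mm deep (floor 10 mm above the origin). The jar seats with its rib in the keyway (jar +x along brace +x), underside on the pocket floor, with 2.5 mm play all round and some 5 degrees of turn.
- brace_keyway (a point): Outer end of the keyway at the top of the brace, 36 mm from its axis on its +x side, 32 mm up. The keyway is 12 mm wide, as deep as the pocket, and leads out of it.
- tall_jar: Bystander, to be left alone: squat closed glass jar 60 mm wide, 86 mm high, on the board's far left.
- bowl: Bystander, to be left alone: small china bowl 85 mm wide, 40 mm high, at the back of the board.
- spice_jar: Bystander, to be left alone: closed spice jar 47 mm wide, 97 mm high, at the back of the board.
- candle: Bystander, to be left alone: candle in a glass, 76 mm wide, 90 mm high, on the worktop behind the brace.
- weight: Bystander, to be left alone: brass knobbed weight 38 mm wide, 39 mm high, on the worktop in front of the board.
- herb_jar: Bystander, to be left alone: closed herb jar 44 mm wide, 105 mm high, on the worktop to the right, far side.
- bird: Bystander, to be left alone: small carved stone bird 36 x 48 mm, 61 mm high, far right.
There are look-alikes about, which are no part of the job. Of the things like the cap, leave any that is orange or pink; of the rest the larger one is meant.

How it is judged (in metres and radians):
On the way, in this order (a step that is already met when the one before it is completed fails the run):
1. the jar stands fully down in the brace, rib in the keyway, its cap still closed (z of jar in the frame of jar_brace below 0.0145 m and horizontal distance between jar and jar_brace below 0.007 m and angle between the x axis of jar and the x axis of jar_brace, either way round below 0.25 rad and angle between jar's own z axis and vertical below 0.12 rad and x of cap_ridge in the frame of jar above 0.008 m and z of cap in the frame of jar below 0.076 m), for 0.2 s.
2. the cap is turned anticlockwise until its threads let go, the jar still seated in the brace and the cap still on it (z of jar in the frame of jar_brace below 0.0145 m and horizontal distance between jar and jar_brace below 0.007 m and angle between the x axis of jar and the x axis of jar_brace, either way round below 0.25 rad and angle between jar's own z axis and vertical below 0.12 rad and x of cap_ridge in the frame of jar below 0.002 m and z of cap in the frame of jar between 0.068 and 0.085 m), for 0.05 s.
At the end, for the whole second after the job is handed in: Jar fully down in the brace (within 4.5 mm of the floor, 7 mm of centre, rib within 0.25 rad of the keyway, tilt under 0.12 rad); cap held by the fingers (over 2 N), still, 20 to 80 mm above its closed place, within 25 mm of the jar axis, tilt under 0.25 rad, not touching the jar (z of jar in the frame of jar_brace below 0.0145 m and horizontal distance between jar and jar_brace below 0.007 m and angle between the x axis of jar and the x axis of jar_brace, either way round below 0.25 rad and angle between jar's own z axis and vertical below 0.12 rad and z of cap in the frame of jar between 0.092 and 0.152 m and horizontal distance between cap and jar below 0.025 m and angle between cap's own z axis and vertical below 0.25 rad and contact force between cap and the fingers above 2 N and contact force between cap and jar below 0.05 N and linear speed of each of cap, jar below 0.03 m/s); the arm keeps its last pose, push and grip.
It fails at once if a bystander is moved by more than 30 mm (distance of any of tall_jar, bowl, spice_jar, candle, weight, herb_jar, bird from where it was at the start of the episode above 0.03 m).
It fails at once if the jar is tipped over (angle between jar's own z axis and vertical above 0.7 rad).
It also fails if it takes over 48 s, if anything falls off the work surface, if the arm or the gripper's body presses on something with over 40 N, if the wrist force passes 120 N, or if a joint passes its speed limit or range.

## Working session

There is one attempt and no reset: what is moved stays moved. The work goes in short steps, Python scripts to look and compute and a tool call to move; the robot and the scene stay as the last step left them, time stands still between calls to the robot, and variables do not carry over. Pictures are saved under pics/ and viewed, at most 10 in all, crops included, and the job is handed in when it is done.

Besides the shell and the picture viewer there is one more tool, called after "Request:" as name(argument=value, ...), one argument or row to a line, values as JSON. carry_out: Moves the arm, as the interface text tells. Its arguments: {"type":"object","properties":{"moves":{"type":"array","items":{"type":"object","properties":{"tx":{"type":"number","minimum":-1,"maximum":1},"ty":{"type":"number","minimum":-1,"maximum":1},"tz":{"type":"number","minimum":-1,"maximum":1},"twist":{"type":"number","minimum":-1,"maximum":1},"fingers":{"type":"number"}}}}},"required":["moves"]}

```bash
mkdir -p pics && cat > h.py <<'E'
import numpy as np, cv2
from cell import ctrl, eyes, job
def snap(n,f):
    im=eyes.get_image(n); cv2.imwrite(f'pics/{f}.png',im['color']); np.save(f'pics/{f}.npy',{k:v for k,v in im.items() if k!='color'},allow_pickle=True); return im
def load(f): return np.load(f'pics/{f}.npy',allow_pickle=True).item()
def ray(im,u,v,wrist=False):
    f=192/np.tan(np.radians(im['fovy'])/2); x=(u-im['cx']); y=(v-im['cy'])
    if wrist:
        r=np.hypot(x,y)+1e-9; t=r/f; d=np.array([x/r*np.sin(t),-y/r*np.sin(t),-np.cos(t)])
    else: d=np.array([x/f,-y/f,-1])
    T=np.array(im['world_from_camera']); return T[:3,3],T[:3,:3]@d
def atz(im,u,v,z,wrist=False):
    o,d=ray(im,u,v,wrist); return np.round(o+d*(z-o[2])/d[2],1)
E
python3 - <<'E'
from h import *
a=snap('scene','s0');b=snap('top','t0');snap('wrist','w0')
for n in('s0','t0','w0'):
    i=load(n);print(n,i['fovy'],i['cx'],i['cy'],np.round(i['world_from_camera'],3).tolist())
print(ctrl.read_state(),ctrl.tips_ahead)
cv2.imwrite('pics/t0b.png',cv2.resize(b['color'],(800,600),interpolation=cv2.INTER_CUBIC))
cv2.imwrite('pics/s0b.png',cv2.resize(a['color'],(800,600),interpolation=cv2.INTER_CUBIC))
E
```

```text
s0 43.16180849075492 253.90679558539907 192.386175294156 [[-0.514, 0.425, -0.745, -393.295], [-0.858, -0.251, 0.449, 593.774], [0.004, 0.87, 0.493, 728.33], [0.0, 0.0, 0.0, 1.0]]
t0 55.08219717084406 250.1864982677975 188.66813618393974 [[0.005, 0.986, -0.168, 347.832], [-1.0, 0.005, 0.002, 7.491], [0.003, 0.168, 0.986, 1296.533], [0.0, 0.0, 0.0, 1.0]]
w0 65.70646984690485 255.91130957976492 195.84517233170342 [[0.292, -0.923, -0.25, 125.779], [0.956, 0.282, 0.078, 640.17], [-0.002, -0.262, 0.965, 373.66], [0.0, 0.0, 0.0, 1.0]]
{'clock': 0.15, 'qpos': array([-1.34082735,  0.62913157,  0.03845999,  1.51811701, -0.02700488,
        0.9962993 , -0.0199889 ]), 'qd': array([-0.00101958, -0.0033853 ,  0.00027609, -0.00174925,  0.00149831,
       -0.00093915,  0.00040481]), 'tau': array([ 2.03473122e-03, -5.63799298e+01,  1.22793082e+00, -1.93649894e+01,
        1.11272026e-02,  7.44684163e-03, -3.81570402e-06]), 'eef_pos': array([189.30195179, 621.35632636, 241.60870855]), 'tool_rot': array([-3.14015554e+00,  8.83883714e-06,  2.84582322e+00]), 'force': array([-0.60413904, -0.017476  ,  0.08987695]), 'torque': array([ 0.01277797,  0.00813848, -0.00392653]), 'gripper_force': 0.0, 'width': 85.22543619098018} 11.0
```

View pics/t0b.png

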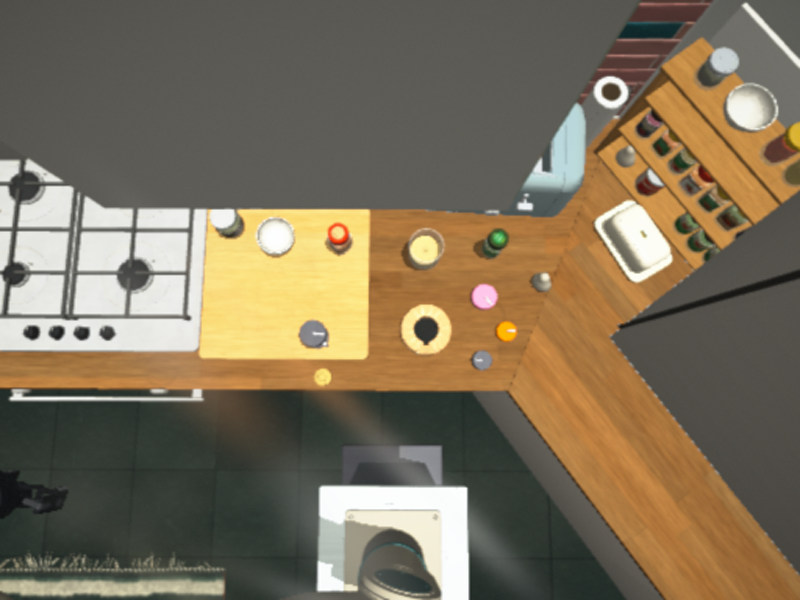

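View pics/s0b.png

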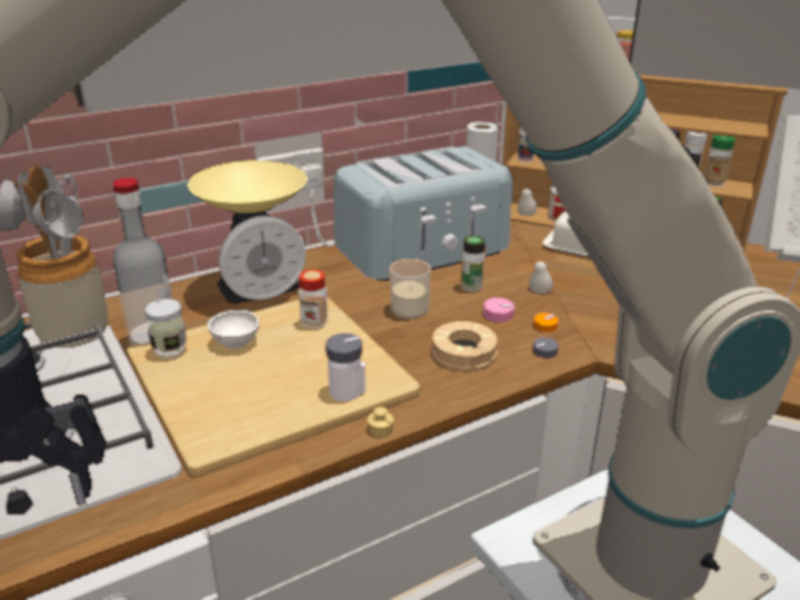

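The top view shows the jar cap near (313,333)/1.5625 with the rib toward the lower right, and the brace near (426,329)/1.5625. I'll zoom in on both.

```bash
python3 - <<'E'
from h import *
t=cv2.imread('pics/t0.png')
c=lambda x,y:cv2.resize(t[y:y+50,x:x+50],(400,400),interpolation=cv2.INTER_CUBIC)
cv2.imwrite('pics/c1.png',np.hstack([c(178,188),c(248,186)]))
i=load('t0');k=1/1.5625
print(atz(i,313*k,333*k,113),atz(i,426*k,329*k,32))
E
```

```text
[469.1 165.  113. ] [487.5 -73.3  32. ]
```

View pics/c1.png

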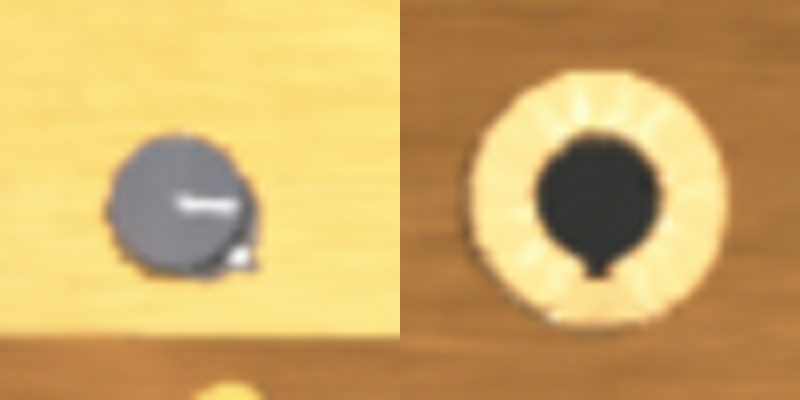

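```bash
python3 - <<'E'
from h import *
i=load('t0')
p=lambda cx,cy,u,v,z:atz(i,cx+u/8-.44,cy+v/8-.44,z)
C=p(178,188,176,201,113);R=p(178,188,237,206,113.5);B=p(248,186,198,198,32);K=p(248,186,197,276,32);rib=p(178,188,243,258,78)
print(C,R,B,K,rib)
an=lambda a,b:np.arctan2(*(b-a)[[1,0]])
print(an(C,R),an(C,rib),an(B,K)); 
from scipy.spatial.transform import Rotation as Ro
s=ctrl.read_state();print(Ro.from_euler('xyz',s['tool_rot']).as_matrix().round(3))
E
```

```text
[470.4 167.5 113. ] [468.5 142.8 113.5] [488.3 -72.2  32. ] [454.7 -71.6  32. ] [450.6 143.9  78. ]
-1.6475682180646738 -2.2688596115195123 3.1237374084502405
[[-0.957  0.291 -0.   ]
 [ 0.291  0.957 -0.001]
 [-0.    -0.001 -1.   ]]
```

```bash
cat >> h.py <<'E'
import json
from scipy.spatial.transform import Rotation as Ro
def plan(target,yaw,n,fingers,tn=None):
    """straight line from measured pose, tool down; prints rows"""
    s=ctrl.read_state();p=np.array(s['eef_pos']);y=s['tool_rot'][2]
    dy=(yaw-y+np.pi)%(2*np.pi)-np.pi;rows=[];p0=p.copy()
    for k in range(n):
        goal=p0+(np.array(target)-p0)*(k+1)/n
        R=Ro.from_euler('xyz',[np.pi,0,y]).as_matrix()
        d=np.round(R.T@(goal-p)/300,3);tw=round(-dy/n/np.pi,3)
        p=p+R@d*300;y-=tw*np.pi
        rows.append(dict(tx=d[0]+0.,ty=d[1]+0.,tz=d[2]+0.,twist=tw,fingers=fingers))
    print(json.dumps(rows));print('max step',max(np.hypot(np.hypot(r['tx'],r['ty']),r['tz']) for r in rows)*300,'end',p.round(1),round(y,3))
E
python3 -c "
from h import *
plan([470,167,205],1.7,12,1)"
```

```text
[{"tx": -0.111, "ty": -0.098, "tz": 0.01, "twist": 0.03, "fingers": 1}, {"tx": -0.12, "ty": -0.087, "tz": 0.01, "twist": 0.03, "fingers": 1}, {"tx": -0.128, "ty": -0.075, "tz": 0.011, "twist": 0.03, "fingers": 1}, {"tx": -0.135, "ty": -0.063, "tz": 0.01, "twist": 0.03, "fingers": 1}, {"tx": -0.139, "ty": -0.051, "tz": 0.01, "twist": 0.03, "fingers": 1}, {"tx": -0.144, "ty": -0.036, "tz": 0.01, "twist": 0.03, "fingers": 1}, {"tx": -0.147, "ty": -0.023, "tz": 0.01, "twist": 0.03, "fingers": 1}, {"tx": -0.148, "ty": -0.01, "tz": 0.01, "twist": 0.03, "fingers": 1}, {"tx": -0.148, "ty": 0.005, "tz": 0.011, "twist": 0.03, "fingers": 1}, {"tx": -0.147, "ty": 0.019, "tz": 0.01, "twist": 0.03, "fingers": 1}, {"tx": -0.145, "ty": 0.032, "tz": 0.01, "twist": 0.03, "fingers": 1}, {"tx": -0.141, "ty": 0.046, "tz": 0.01, "twist": 0.03, "fingers": 1}]
max step 44.793526317984835 end [469.9 166.9 205. ] 1.715
```

Request:
carry_out(
  moves=[
    {"tx":-0.111,"ty":-0.098,"tz":0.01,"twist":0.03,"fingers":1},
    {"tx":-0.12,"ty":-0.087,"tz":0.01,"twist":0.03,"fingers":1},
    {"tx":-0.128,"ty":-0.075,"tz":0.011,"twist":0.03,"fingers":1},
    {"tx":-0.135,"ty":-0.063,"tz":0.01,"twist":0.03,"fingers":1},
    {"tx":-0.139,"ty":-0.051,"tz":0.01,"twist":0.03,"fingers":1},
    {"tx":-0.144,"ty":-0.036,"tz":0.01,"twist":0.03,"fingers":1},
    {"tx":-0.147,"ty":-0.023,"tz":0.01,"twist":0.03,"fingers":1},
    {"tx":-0.148,"ty":-0.01,"tz":0.01,"twist":0.03,"fingers":1},
    {"tx":-0.148,"ty":0.005,"tz":0.011,"twist":0.03,"fingers":1},
    {"tx":-0.147,"ty":0.019,"tz":0.01,"twist":0.03,"fingers":1},
    {"tx":-0.145,"ty":0.032,"tz":0.01,"twist":0.03,"fingers":1},
    {"tx":-0.141,"ty":0.046,"tz":0.01,"twist":0.03,"fingers":1},
  ],
)

```text
clock: 1.65
eef_pos: [470.6, 166.2, 205.5]
tool_rot: [-3.141, -0.0, 1.712]
force: [-0.0, -0.8, 0.7]
width: 85.0
gripper_force: 0.0
```

Request:
carry_out(
  moves=[
    {"fingers":1},
    {"fingers":1},
    {"fingers":1},
  ],
)

```text
validation failed for argument at $.mo...
```

```bash
python3 - <<'E'
from h import *
s=ctrl.read_state();print(s['eef_pos'],s['tool_rot'],s['qpos'].round(2))
w=snap('wrist','w1');cv2.imwrite('pics/w1b.png',cv2.resize(w['color'],(800,600),interpolation=cv2.INTER_CUBIC))
E
```

```text
[470.59477802 166.1599028  205.54755299] [-3.14149712e+00 -1.15485075e-04  1.71193763e+00] [-0.64  0.49  0.35  1.98 -0.24  0.72 -0.  ]
```

View pics/w1b.png

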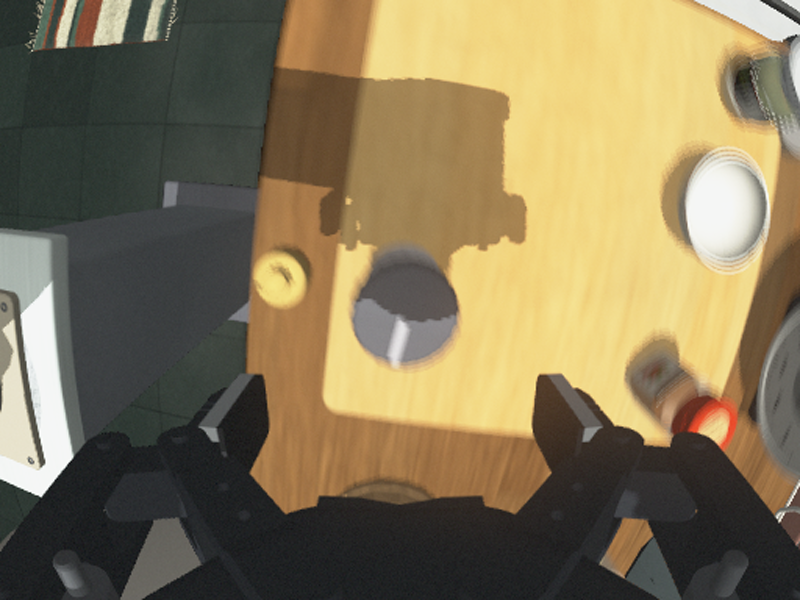

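The cap top is centred near (406,315), the ridge runs from (403,320) to its outer end at (398,364), and the fingers straddle the image centre at x≈400.

```bash
python3 - <<'E'
from h import *
i=load('w1');k=.64
C=atz(i,406*k,315*k,113,True);R=atz(i,398*k,362*k,113.5,True);a=atz(i,352*k,315*k,113,True);b=atz(i,459*k,315*k,113,True)
print(C,R,np.arctan2(*(R-C)[[1,0]]),np.linalg.norm(R-C),np.linalg.norm(a-b))
plan([C[0]*.5+470.4*.5,C[1]*.5+167*.5,125],1.71,4,1)
E
```

```text
[473.2 166.5 113. ] [472.7 140.9 113.5] -1.5903250938363103 25.609763763065047 54.12217660072442
[{"tx": 0.006, "ty": -0.001, "tz": 0.067, "twist": -0.001, "fingers": 1}, {"tx": 0.007, "ty": -0.001, "tz": 0.068, "twist": -0.001, "fingers": 1}, {"tx": 0.006, "ty": -0.001, "tz": 0.067, "twist": -0.001, "fingers": 1}, {"tx": 0.006, "ty": -0.001, "tz": 0.067, "twist": -0.001, "fingers": 1}]
max step 20.509997562164656 end [471.9 166.8 125. ] 1.714
```

Request:
carry_out(
  moves=[
    {"tx":0,"ty":0,"tz":0,"twist":0,"fingers":1},
    {"tx":0,"ty":0,"tz":0,"twist":0,"fingers":1},
    {"tx":0,"ty":0,"tz":0,"twist":0,"fingers":1},
  ],
)

```text
clock: 2.08
eef_pos: [469.4, 168.7, 205.7]
tool_rot: [-3.141, -0.001, 1.718]
force: [-0.3, -0.2, 0.1]
width: 85.6
gripper_force: 0.0
```

```bash
python3 - <<'E'
from h import *
s=ctrl.read_state();print(s['clock'],s['eef_pos'],s['tool_rot'],s['qd'].round(3))
w=snap('wrist','w2');i=w
s=ctrl.read_state();print(s['clock'],s['eef_pos'],s['tool_rot'],s['qd'].round(3))
print(np.round(load('w1')['world_from_camera'],2)[:3,3],np.round(i['world_from_camera'],2)[:3,3])
cv2.imwrite('pics/w2b.png',cv2.resize(w['color'][130:280,180:380],(800,600),interpolation=cv2.INTER_CUBIC))
E
```

```text
2.075 [469.38023258 168.70293999 205.67749425] [-3.14119175e+00 -6.85340030e-04  1.71751832e+00] [-0.    -0.001  0.003 -0.001  0.002 -0.     0.   ]
2.125 [469.48858799 168.54384539 205.70030844] [-3.14131121e+00 -5.25345812e-04  1.71727854e+00] [ 0.005 -0.001  0.007 -0.001  0.001 -0.     0.001]
[460.93 230.97 337.74] [459.39 233.41 337.88]
```

View pics/w2b.png

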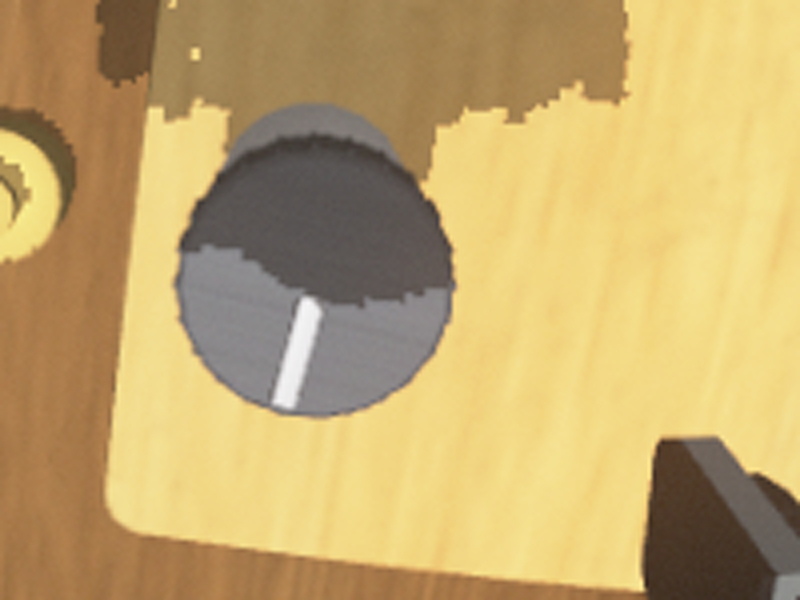

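The sharp view shows the cap top centred near (315,276) in the crop (scale 4, origin 180,130), with the ridge's outer end at (284,405).

```bash
python3 - <<'E'
from h import *
i=load('w2');p=lambda u,v,z:atz(i,180+u/4-.37,130+v/4-.37,z,True)
C=p(315,276,113);R=p(284,405,113.5)
print(C,R,np.arctan2(*(R-C)[[1,0]]),np.linalg.norm(R-C),np.linalg.norm(p(178,276,113)-p(453,276,113)))
plan([C[0]*.75+470.4*.25,C[1]*.75+167.5*.25,96],1.7175,6,1)
E
```

```text
[470.4 171.3 113. ] [468.2 143.7 113.5] -1.6503382940819178 27.692056622793498 54.27798817200209
[{"tx": 0.001, "ty": 0.001, "tz": 0.061, "twist": -0.0, "fingers": 1}, {"tx": 0.001, "ty": 0.0, "tz": 0.061, "twist": -0.0, "fingers": 1}, {"tx": 0.001, "ty": 0.001, "tz": 0.061, "twist": -0.0, "fingers": 1}, {"tx": 0.001, "ty": 0.001, "tz": 0.061, "twist": -0.0, "fingers": 1}, {"tx": 0.001, "ty": 0.0, "tz": 0.061, "twist": -0.0, "fingers": 1}, {"tx": 0.001, "ty": 0.001, "tz": 0.061, "twist": -0.0, "fingers": 1}]
max step 18.30491737211616 end [470.4 170.5  95.9] 1.717
```

Request:
carry_out(
  moves=[
    {"tx":0.001,"ty":0.001,"tz":0.061,"twist":0,"fingers":1},
    {"tx":0.001,"ty":0.001,"tz":0.061,"twist":0,"fingers":1},
    {"tx":0.001,"ty":0.001,"tz":0.061,"twist":0,"fingers":1},
    {"tx":0,"ty":0.001,"tz":0.061,"twist":0,"fingers":1},
    {"tx":0,"ty":0,"tz":0.061,"twist":0,"fingers":1},
    {"tx":0,"ty":0,"tz":0.061,"twist":0,"fingers":1},
    {"tx":0,"ty":0,"tz":0,"twist":0,"fingers":0},
    {"tx":0,"ty":0,"tz":0,"twist":0,"fingers":0},
    {"tx":0,"ty":0,"tz":0,"twist":0,"fingers":0},
    {"tx":0,"ty":0,"tz":0,"twist":0,"fingers":0},
    {"tx":0,"ty":0,"tz":0,"twist":0,"fingers":0},
    {"tx":0,"ty":0,"tz":0,"twist":0,"fingers":0},
  ],
)

```text
clock: 3.62
eef_pos: [471.4, 168.8, 96.6]
tool_rot: [3.141, -0.001, 1.715]
force: [-1.3, 0.3, 6.6]
width: 54.6
gripper_force: 64.4
```

```bash
python3 - <<'E'
from h import *
s=ctrl.read_state();print(s['eef_pos'],s['tool_rot'],s['width'],s['gripper_force'])
p=s['eef_pos'];plan([p[0],p[1],p[2]+60],s['tool_rot'][2],5,0)
E
```

```text
[471.4453911  168.84459938  96.63324497] [ 3.14052512e+00 -7.57488588e-04  1.71507918e+00] 54.57483904137216 64.42245969548821
[{"tx": 0.0, "ty": 0.0, "tz": -0.04, "twist": -0.0, "fingers": 0}, {"tx": 0.0, "ty": 0.0, "tz": -0.04, "twist": -0.0, "fingers": 0}, {"tx": 0.0, "ty": 0.0, "tz": -0.04, "twist": -0.0, "fingers": 0}, {"tx": 0.0, "ty": 0.0, "tz": -0.04, "twist": -0.0, "fingers": 0}, {"tx": 0.0, "ty": 0.0, "tz": -0.04, "twist": -0.0, "fingers": 0}]
max step 12.0 end [471.4 168.8 156.6] 1.715
```

Request:
carry_out(
  moves=[
    {"tx":0,"ty":0,"tz":-0.03,"twist":0,"fingers":0},
    {"tx":0,"ty":0,"tz":-0.05,"twist":0,"fingers":0},
    {"tx":0,"ty":0,"tz":-0.05,"twist":0,"fingers":0},
    {"tx":0,"ty":0,"tz":-0.05,"twist":0,"fingers":0},
    {"tx":0,"ty":0,"tz":-0.03,"twist":0,"fingers":0},
    {"tx":0,"ty":0,"tz":0,"twist":0,"fingers":0},
  ],
)

```text
clock: 4.38
eef_pos: [471.5, 168.6, 159.7]
tool_rot: [3.14, -0.0, 1.715]
force: [0.3, 0.7, -3.2]
width: 54.7
gripper_force: 64.7
```

```bash
python3 - <<'E'
from h import *
w=snap('wrist','w3');s=ctrl.read_state();print(s['eef_pos'],s['width'],s['gripper_force'],s['force'])
cv2.imwrite('pics/w3b.png',cv2.resize(w['color'][130:280,155:355],(800,600),interpolation=cv2.INTER_CUBIC))
plan([488.3,-72.2,160],1.715-.91,12,0)
E
```

```text
[471.09781998 168.50177742 159.12904313] 54.74470471804147 64.68710353597999 [ 0.0538346   0.49536442 -3.84880781]
[{"tx": -0.067, "ty": -0.005, "tz": 0.0, "twist": 0.024, "fingers": 0}, {"tx": -0.067, "ty": 0.0, "tz": 0.0, "twist": 0.024, "fingers": 0}, {"tx": -0.067, "ty": 0.005, "tz": -0.001, "twist": 0.024, "fingers": 0}, {"tx": -0.066, "ty": 0.011, "tz": 0.0, "twist": 0.024, "fingers": 0}, {"tx": -0.065, "ty": 0.015, "tz": 0.0, "twist": 0.024, "fingers": 0}, {"tx": -0.064, "ty": 0.02, "tz": 0.0, "twist": 0.024, "fingers": 0}, {"tx": -0.062, "ty": 0.025, "tz": -0.001, "twist": 0.024, "fingers": 0}, {"tx": -0.061, "ty": 0.029, "tz": 0.0, "twist": 0.024, "fingers": 0}, {"tx": -0.057, "ty": 0.034, "tz": 0.0, "twist": 0.024, "fingers": 0}, {"tx": -0.056, "ty": 0.038, "tz": 0.0, "twist": 0.024, "fingers": 0}, {"tx": -0.052, "ty": 0.043, "tz": -0.001, "twist": 0.024, "fingers": 0}, {"tx": -0.048, "ty": 0.046, "tz": 0.0, "twist": 0.024, "fingers": 0}]
max step 20.302709178826355 end [488.5 -72.2 160. ] 0.81
```

View pics/w3b.png

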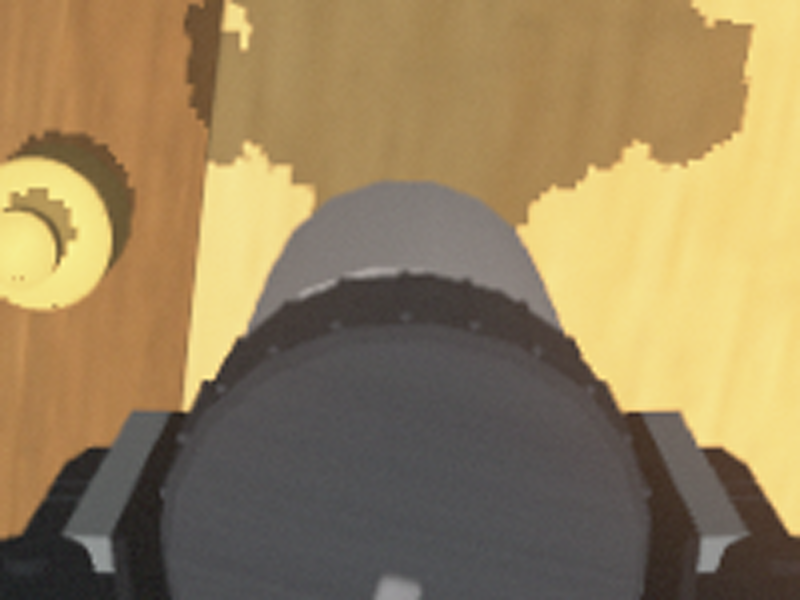

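```bash
python3 - <<'E'
from h import *
i=load('w3');p=lambda u,v,z:atz(i,155+u/4-.37,130+v/4-.37,z,True)
x=np.array([np.cos(1.715),np.sin(1.715),0]);y=np.array([np.sin(1.715),-np.cos(1.715),0]);t=np.array([471.4,168.6,0])
P=[]
for u,v in[(405,325),(310,340),(500,340),(220,400),(590,400),(180,460),(632,460)]:
    q=p(u,v,175.5)-t;P.append([q@x,q@y])
P=np.array(P);print(P.round(1))
from scipy.optimize import least_squares
f=lambda c,r:np.hypot(*(P-c[:2]).T)-r
print(least_squares(lambda c:f(c,c[2]),[0,0,28]).x,least_squares(lambda c:f(c,27.5),[0,0]).x)
E
```

```text
[[ 27.6  -0.3]
 [ 25.9 -10.2]
 [ 25.9   9.4]
 [ 19.2 -20. ]
 [ 19.1  19.2]
 [ 12.1 -24.8]
 [ 12.   24.3]]
[ 0.64551571 -0.3233004  27.03927632] [ 0.06604416 -0.32378349]
```

Request:
carry_out(
  moves=[
    {"tx":-0.067,"ty":-0.005,"tz":0,"twist":0.024,"fingers":0},
    {"tx":-0.067,"ty":0.0,"tz":0,"twist":0.024,"fingers":0},
    {"tx":-0.067,"ty":0.005,"tz":0,"twist":0.024,"fingers":0},
    {"tx":-0.066,"ty":0.011,"tz":0,"twist":0.024,"fingers":0},
    {"tx":-0.065,"ty":0.015,"tz":0,"twist":0.024,"fingers":0},
    {"tx":-0.064,"ty":0.02,"tz":0,"twist":0.024,"fingers":0},
    {"tx":-0.062,"ty":0.025,"tz":0,"twist":0.024,"fingers":0},
    {"tx":-0.061,"ty":0.029,"tz":0,"twist":0.024,"fingers":0},
    {"tx":-0.057,"ty":0.034,"tz":0,"twist":0.024,"fingers":0},
    {"tx":-0.056,"ty":0.038,"tz":0,"twist":0.024,"fingers":0},
    {"tx":-0.052,"ty":0.043,"tz":0,"twist":0.024,"fingers":0},
    {"tx":-0.048,"ty":0.046,"tz":0,"twist":0.024,"fingers":0},
  ],
)

```text
clock: 5.92
eef_pos: [488.6, -73.6, 158.9]
tool_rot: [3.142, -0.0, 0.805]
force: [0.2, 0.6, -4.9]
width: 54.8
gripper_force: 64.6
```

Request:
carry_out(
  moves=[
    {"tx":0,"ty":0,"tz":0,"twist":0,"fingers":0},
    {"tx":0,"ty":0,"tz":0,"twist":0,"fingers":0},
    {"tx":0,"ty":0,"tz":0,"twist":0,"fingers":0},
  ],
)

```text
clock: 6.3
eef_pos: [488.4, -71.3, 158.8]
tool_rot: [-3.141, -0.0, 0.812]
force: [0.3, 0.6, -2.8]
width: 54.7
gripper_force: 64.6
```

```bash
python3 - <<'E'
from h import *
w=snap('wrist','w4');b=snap('top','t4');snap('scene','s4');s=ctrl.read_state();print(s['eef_pos'],s['tool_rot'],s['qpos'].round(2))
t=cv2.resize(b['color'][170:270,222:322],(400,400),interpolation=cv2.INTER_CUBIC)
v=cv2.resize(w['color'][40:240,130:330],(400,400),interpolation=cv2.INTER_CUBIC)
cv2.imwrite('pics/c4.png',np.hstack([t,v]))
E
```

```text
[488.45306423 -71.66922325 158.87679844] [-3.14124812e+00 -2.17603265e-04  8.11114104e-01] [-0.26  0.59  0.53  2.04 -0.49  0.64 -0.17]
```

View pics/c4.png

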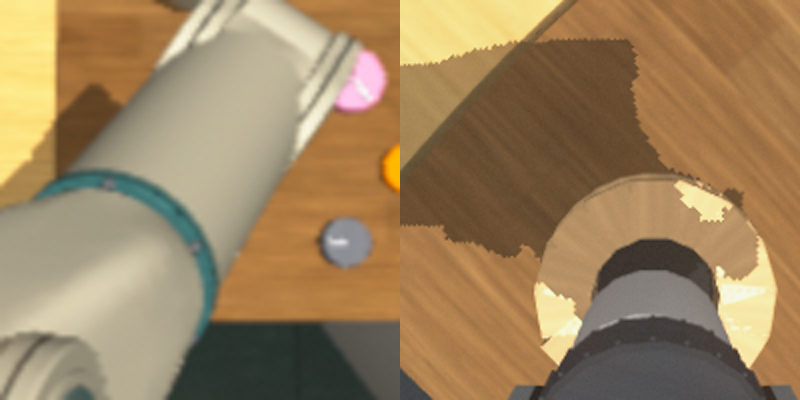

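The wrist view shows the brace rim around (655,175), its left edge at (536,295) and right edge at (776,290). The pocket arc is visible at the top near (655,238). I'll fit the circles.

```bash
python3 - <<'E'
from h import *
from scipy.optimize import least_squares
i=load('w4');g=cv2.cvtColor(cv2.imread('pics/w4.png'),cv2.COLOR_BGR2GRAY)
p=lambda u,v,z:atz(i,130+(u-400)/2-.25,40+v/2-.25,z,True)[:2]
fit=lambda P,r:least_squares(lambda c:np.hypot(*(P-c[:2]).T)-r,[488,-72])
po=np.array([p(u,v,32) for u,v in[(655,238),(612,260),(598,283),(690,250),(712,268),(718,290)]])
ou=np.array([p(u,v,32) for u,v in[(655,178),(575,222),(537,295),(735,208),(765,245),(776,290),(540,335)]])
for P,r in((po,28.5),(ou,55.5),(ou,54.5),(ou,56.5)):
    f=fit(P,r);print(r,f.x.round(1),f.fun.round(1))
E
python3 - <<'E'
import sys;sys.path.insert(0,'.')
import os;os.chdir('.')
from h import *
i=load('s4');im=cv2.imread('pics/s4.png')
cv2.imwrite('pics/c5.png',cv2.resize(im[120:260,210:390],(771,600),interpolation=cv2.INTER_CUBIC))
E
```

```text
28.5 [489.8 -73.1] [ 0.8 -0.4 -0.4 -0.6  0.5 -0.7]
55.5 [488.8 -74.6] [ 1.9 -2.5 -0.3  0.4 -0.1 -1.5  0.6]
54.5 [489.5 -73.5] [ 1.7 -2.6  0.4  0.5  0.4 -0.4  1.7]
56.5 [488.1 -75.7] [ 2.3 -2.4 -0.9  0.3 -0.6 -2.5 -0.5]
```

View pics/c5.png

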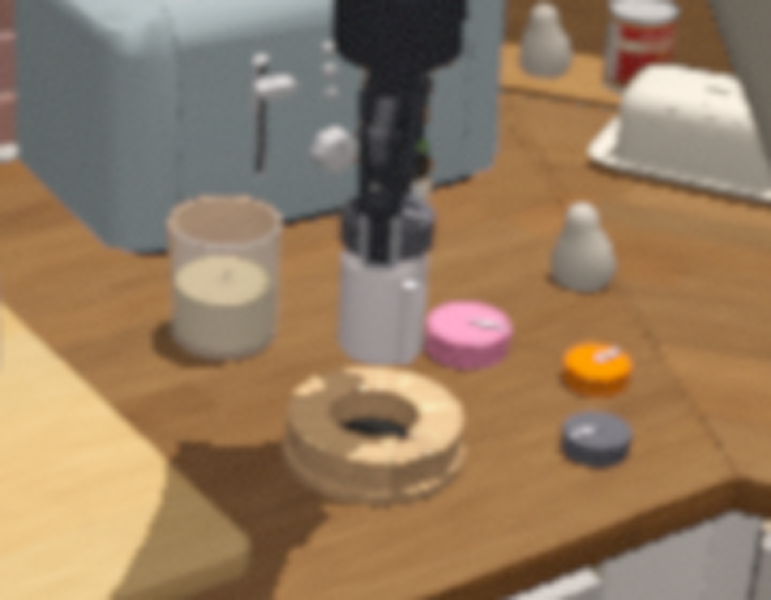

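```bash
python3 - <<'E'
from h import *
i=load('s4');T=np.array(i['world_from_camera']);f=192/np.tan(np.radians(i['fovy'])/2);k=600/140
def pr(q):
    c=T[:3,:3].T@(np.array(q)-T[:3,3]);return np.array([(i['cx']+f*c[0]/-c[2]-210+.4)*k,(i['cy']-f*c[1]/-c[2]-120+.4)*k]).round(1)
cx,cy=488.4,-71.5
print('axis',pr([cx,cy,112]))
r=T[:3,0]
print('edges',pr(np.array([cx,cy,112])-26*r),pr(np.array([cx,cy,112])+26*r))
for a in(-2.8,-2.9,-3,-3.1,-3.2,-3.3,-3.4):print(a,pr([cx+32*np.cos(a),cy+32*np.sin(a),82+45]),pr([cx+32*np.cos(a),cy+32*np.sin(a),112]))
print('brace',pr([489,-73,32]),pr(np.array([489,-73,32])-55.5*r),pr(np.array([489,-73,32])+55.5*r))
plan([489,-73,120],.812,4,0)
E
```

```text
axis [380.4 302.8]
edges [337.4 302.8] [423.3 302.8]
-2.8 [426.  297.7] [424.5 319.6]
-2.9 [422.7 299.6] [421.2 321.6]
-3 [419.  301.4] [417.6 323.4]
-3.1 [415.  302.9] [413.5 324.9]
-3.2 [410.6 304.2] [409.1 326.3]
-3.3 [405.8 305.3] [404.4 327.4]
-3.4 [400.9 306.2] [399.5 328.2]
brace [375.5 413.4] [286.7 413.4] [464.3 413.4]
[{"tx": 0.0, "ty": 0.001, "tz": 0.032, "twist": -0.0, "fingers": 0}, {"tx": -0.001, "ty": 0.001, "tz": 0.033, "twist": -0.0, "fingers": 0}, {"tx": 0.0, "ty": 0.001, "tz": 0.032, "twist": -0.0, "fingers": 0}, {"tx": -0.001, "ty": 0.001, "tz": 0.033, "twist": -0.0, "fingers": 0}]
max step 9.909086738948249 end [488.9 -72.9 119.9] 0.811
```

Request:
carry_out(
  moves=[
    {"tx":0,"ty":0.001,"tz":0.035,"twist":0,"fingers":0},
    {"tx":-0.001,"ty":0.001,"tz":0.035,"twist":0,"fingers":0},
    {"tx":-0.001,"ty":0.001,"tz":0.035,"twist":0,"fingers":0},
    {"tx":0,"ty":0.001,"tz":0.035,"twist":0,"fingers":0},
    {"tx":0,"ty":0,"tz":0.015,"twist":0,"fingers":0},
    {"tx":0,"ty":0,"tz":0.01,"twist":0,"fingers":0},
    {"tx":0,"ty":0,"tz":0.01,"twist":0,"fingers":0},
    {"tx":0,"ty":0,"tz":0,"twist":0,"fingers":0},
  ],
)

```text
clock: 7.45
eef_pos: [488.9, -73.5, 106.4]
tool_rot: [-3.142, -0.0, 0.81]
force: [0.0, -0.4, -3.7]
width: 54.6
gripper_force: 64.6
```

Request:
carry_out(
  moves=[
    {"tx":0,"ty":0,"tz":0.008,"twist":0,"fingers":0},
    {"tx":0,"ty":0,"tz":0.008,"twist":0,"fingers":0},
    {"tx":0,"ty":0,"tz":0,"twist":0,"fingers":0},
  ],
)

```text
clock: 7.82
eef_pos: [488.7, -73.5, 101.4]
tool_rot: [-3.141, 0.0, 0.81]
force: [0.6, -0.7, -3.4]
width: 54.8
gripper_force: 64.6
```

The rib has entered the keyway with no contact force, so I'll go on down.

Request:
carry_out(
  moves=[
    {"tx":0,"ty":0,"tz":0.01,"twist":0,"fingers":0},
    {"tx":0,"ty":0,"tz":0.01,"twist":0,"fingers":0},
    {"tx":0,"ty":0,"tz":0.01,"twist":0,"fingers":0},
    {"tx":0,"ty":0,"tz":0.01,"twist":0,"fingers":0},
    {"tx":0,"ty":0,"tz":0.005,"twist":0,"fingers":0},
    {"tx":0,"ty":0,"tz":0,"twist":0,"fingers":0},
  ],
)

```text
clock: 8.57
eef_pos: [488.8, -73.6, 88.0]
tool_rot: [-3.141, 0.0, 0.81]
force: [-0.6, 0.3, -3.8]
width: 54.9
gripper_force: 64.6
```

Request:
carry_out(
  moves=[
    {"tx":0,"ty":0,"tz":0.004,"twist":0,"fingers":0},
    {"tx":0,"ty":0,"tz":0.003,"twist":0,"fingers":0},
    {"tx":0,"ty":0,"tz":0,"twist":0,"fingers":0},
    {"tx":0,"ty":0,"tz":0,"twist":0,"fingers":0},
  ],
)

```text
clock: 9.07
eef_pos: [489.1, -73.5, 87.1]
tool_rot: [3.141, -0.001, 0.81]
force: [-2.9, 0.9, 8.9]
width: 54.6
gripper_force: 65.9
```

Request:
carry_out(
  moves=[
    {"tx":0,"ty":0,"tz":0,"twist":-0.025,"fingers":0},
    {"tx":0,"ty":0,"tz":0,"twist":-0.025,"fingers":0},
    {"tx":0,"ty":0,"tz":0,"twist":-0.025,"fingers":0},
    {"tx":0,"ty":0,"tz":0,"twist":-0.025,"fingers":0},
    {"tx":0,"ty":0,"tz":0,"twist":-0.025,"fingers":0},
    {"tx":0,"ty":0,"tz":0,"twist":0,"fingers":0},
  ],
)

```text
clock: 9.82
eef_pos: [490.1, -73.9, 87.1]
tool_rot: [3.139, -0.001, 1.203]
force: [-0.2, 0.6, 6.4]
width: 54.6
gripper_force: 65.6
```

```bash
python3 -c "
from h import *
s=ctrl.read_state();print(s['torque'],s['force'],s['eef_pos'],s['tool_rot'],s['qpos'].round(2))"
```

```text
[0.00372814 0.22296073 0.07271322] [-0.17092148  0.59355849  6.44978705] [490.05770508 -73.94133528  87.14550311] [ 3.13887242e+00 -9.64142097e-04  1.20320042e+00] [-0.11  0.68  0.3   2.08 -0.46  0.43  0.18]
```

Request:
carry_out(
  moves=[
    {"tx":0,"ty":0,"tz":0,"twist":-0.03,"fingers":0},
    {"tx":0,"ty":0,"tz":0,"twist":-0.03,"fingers":0},
    {"tx":0,"ty":0,"tz":0,"twist":-0.03,"fingers":0},
    {"tx":0,"ty":0,"tz":0,"twist":-0.03,"fingers":0},
    {"tx":0,"ty":0,"tz":0,"twist":-0.03,"fingers":0},
    {"tx":0,"ty":0,"tz":0,"twist":-0.03,"fingers":0},
    {"tx":0,"ty":0,"tz":0,"twist":-0.03,"fingers":0},
    {"tx":0,"ty":0,"tz":0,"twist":0,"fingers":0},
  ],
)

```text
clock: 10.82
eef_pos: [490.6, -74.1, 87.5]
tool_rot: [3.138, 0.002, 1.863]
force: [-0.0, -0.2, 8.2]
width: 54.8
gripper_force: 65.8
```

```bash
python3 -c "
from h import *
s=ctrl.read_state();print(s['torque'],s['qpos'].round(2))
w=snap('wrist','w6');cv2.imwrite('pics/w6b.png',w['color'])"
```

```text
[0.0141972  0.08796075 0.04249141] [ 0.    0.67  0.13  2.08 -0.21  0.41  0.59]
```

View pics/w6b.png

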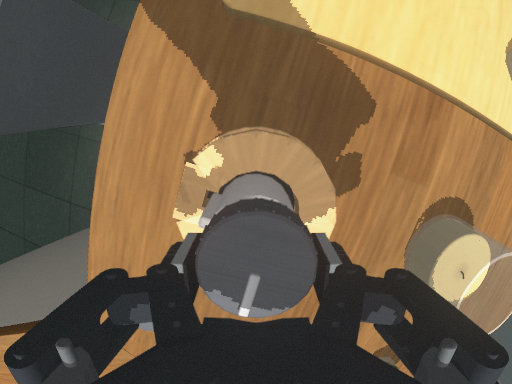

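The cap turns with the gripper: the ridge has kept its place in the hand at (250,295). The jar stays in the brace with its rib at (205,215).

Request:
carry_out(
  moves=[
    {"tx":0,"ty":0,"tz":0,"twist":-0.03,"fingers":0},
    {"tx":0,"ty":0,"tz":0,"twist":-0.03,"fingers":0},
    {"tx":0,"ty":0,"tz":0,"twist":-0.03,"fingers":0},
    {"tx":0,"ty":0,"tz":0,"twist":-0.03,"fingers":0},
    {"tx":0,"ty":0,"tz":0,"twist":-0.03,"fingers":0},
    {"tx":0,"ty":0,"tz":0,"twist":-0.03,"fingers":0},
    {"tx":0,"ty":0,"tz":0,"twist":-0.01,"fingers":0},
    {"tx":0,"ty":0,"tz":0,"twist":0,"fingers":0},
    {"tx":0,"ty":0,"tz":0,"twist":0,"fingers":0},
  ],
)

```text
clock: 12.0
eef_pos: [490.8, -74.1, 87.5]
tool_rot: [3.139, 0.004, 2.459]
force: [0.3, 0.2, 9.9]
width: 54.4
gripper_force: 65.8
```

```bash
python3 -c "
from h import *
s=ctrl.read_state();print(s['torque'],s['force'],s['qpos'].round(2))"
```

```text
[ 0.03450091  0.00150382 -0.00522535] [0.25405497 0.19880486 9.89837395] [ 0.1   0.66 -0.01  2.07  0.02  0.4   0.96]
```

Torque has gone to zero, so the threads have let go. Next I'll lift slowly.

Request:
carry_out(
  moves=[
    {"tx":0,"ty":0,"tz":-0.01,"twist":0,"fingers":0},
    {"tx":0,"ty":0,"tz":-0.01,"twist":0,"fingers":0},
    {"tx":0,"ty":0,"tz":-0.01,"twist":0,"fingers":0},
    {"tx":0,"ty":0,"tz":0,"twist":0,"fingers":0},
    {"tx":0,"ty":0,"tz":0,"twist":0,"fingers":0},
  ],
)

```text
clock: 12.62
eef_pos: [488.7, -73.6, 94.9]
tool_rot: [-3.141, -0.0, 2.459]
force: [0.9, -0.2, -1.0]
width: 54.5
gripper_force: 64.9
```

Request:
carry_out(
  moves=[
    {"tx":0,"ty":0,"tz":-0.02,"twist":0,"fingers":0},
    {"tx":0,"ty":0,"tz":-0.03,"twist":0,"fingers":0},
    {"tx":0,"ty":0,"tz":-0.03,"twist":0,"fingers":0},
    {"tx":0,"ty":0,"tz":-0.03,"twist":0,"fingers":0},
    {"tx":0,"ty":0,"tz":-0.02,"twist":0,"fingers":0},
    {"tx":0,"ty":0,"tz":0,"twist":0,"fingers":0},
    {"tx":0,"ty":0,"tz":0,"twist":0,"fingers":0},
    {"tx":0,"ty":0,"tz":0,"twist":0,"fingers":0},
    {"tx":0,"ty":0,"tz":0,"twist":0,"fingers":0},
  ],
)

```text
clock: 13.75
eef_pos: [488.7, -73.5, 133.7]
tool_rot: [-3.141, -0.001, 2.459]
force: [1.1, -0.9, -0.7]
width: 55.0
gripper_force: 64.9
```

```bash
python3 -c "
from h import *
s=snap('scene','s7')
cv2.imwrite('pics/c7.png',cv2.resize(s['color'][120:260,210:390],(771,600),interpolation=cv2.INTER_CUBIC))"
```

```text
(no output)
```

View pics/c7.png

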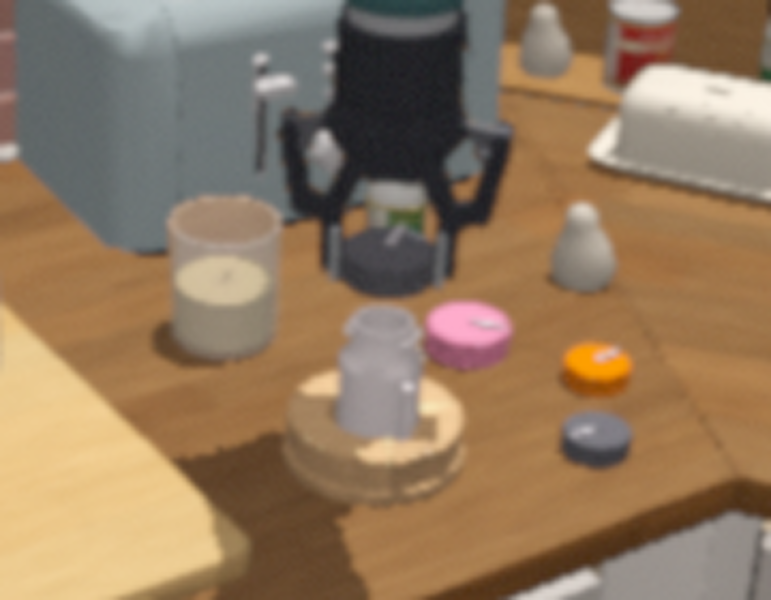

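The open jar stands upright in the brace around (380,375), and the cap is held level above it near (388,262).

```bash
python3 -c "
from h import *
print(job.finish_job())"
```

```text
the job is handed in; nothing more can be done
None
```

I set the jar down in the brace with its rib in the keyway, unscrewed the cap, and handed the job in at about 14 s with the cap held level about 46 mm above its closed place; the hand-in call returned no verdict.

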